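# Pack the finds tins by weight

## Task

The three look-alike metal tins hold finds of very different weight. Heft them to tell which is which, then pack them in the wooden crate as one upright stack: the heaviest first, flat on the crate's floor, then the middle one, then the lightest on top. Set each down gently, squarely on the one below and lined up with it, and leave the bottle, the pot and the brush where they are.

Things in the scene. Friction and masses are not known exactly. Their poses are not given: they have to be found in the camera images.
- tin_a: sealed flat metal tin, 90 (own x) x 60 (own y) x 40 mm high; origin at the centre of its underside. The three look alike; the hidden contents sit near the middle and shift by 2 to 3 mm. One of the three weighs 0.60-0.70 kg, one 0.37-0.43 kg, one 0.18-0.20 kg; which is which is drawn anew each run, whatever its name. Starts flat on the table, long side within 20 degrees of world x.
- tin_b: sealed flat metal tin, 90 (own x) x 60 (own y) x 40 mm high; origin at the centre of its underside. The three look alike; the hidden contents sit near the middle and shift by 2 to 3 mm. One of the three weighs 0.60-0.70 kg, one 0.37-0.43 kg, one 0.18-0.20 kg; which is which is drawn anew each run, whatever its name. Starts flat on the table, long side within 20 degrees of world x.
- tin_c: sealed flat metal tin, 90 (own x) x 60 (own y) x 40 mm high; origin at the centre of its underside. The three look alike; the hidden contents sit near the middle and shift by 2 to 3 mm. One of the three weighs 0.60-0.70 kg, one 0.37-0.43 kg, one 0.18-0.20 kg; which is which is drawn anew each run, whatever its name. Starts flat on the table, long side within 20 degrees of world x.
- crate: open wooden crate fixed to the table, 176 x 176 mm outside, 160 x 160 mm inside, rim 60 mm above the table, walls 8 mm thick; its floor's top is 8 mm above the origin, which is the centre of its underside; its x and y axes run along its walls.
- bottle: bystander: glass jar with a blue cap, 50 mm across and 85 mm high; origin at the centre of its underside.
- pot: bystander: small terracotta pot, 72 mm across and 74 mm high; origin at the centre of its underside.
- brush: bystander: brush with a wooden handle, lying on the table, 190 mm long along its own x; origin about 5 mm from its middle, on the table.
Things that resemble listed ones, but are neither listed nor needed, are in the scene too. Leave any turquoise look-alike of the tin_a alone.

How it is judged:
By the outcome, as a careful person would: the job done as asked, in the order asked, and still so for the second after the job is handed in, with the robot touching nothing.
It also fails if it takes over 72 s, if anything falls off the work surface, if the arm or the gripper's body presses on something with over 40 N, if the wrist force passes 120 N, or if a joint passes its speed limit or range.

## Robot

A 6-joint arm with a two-finger parallel gripper is mounted at the origin on the work surface. World frame = base frame: x ahead of the robot, y to its left, z up, the work surface at z = 0. Lengths are in m, angles in rad, forces in N, time in s.
With the tool pointing down it reaches from about 0.225 to 0.875 m from the base axis. Payload 3.4 kg.
Tool frame: the origin (TCP) lies at the centre of the arm's flange, where the gripper is bolted on; the fingertips stand 173 mm ahead of it and the grasp point (between the pads) lies ctrl.grasp_offset ahead of it (ctrl.grasp_offset is the distance from the TCP to the grasp point, in m); z points along the fingers, y is the line along which they close (so a half turn about z gives the same grasp; the last joint's range is limited). The gripper opens to 85 mm and grips with 20 to 120 N. Pads are 22 mm wide; open, the fingers measure 114 mm over their backs; the gripper's body (76 mm by 85 mm) begins 54 mm behind the grasp point. The pads swing forward as they close: fully open they stand 13 mm farther back than shut.
Start: joints at [-0.121, 0.276, 1.505, -0, 1.361, -0.121], TCP at [0.575, -0, 0.405] pointing down, gripper open.
Joint ranges: [-2.89, 2.89], [-0.75, 2.08], [0.22, 2.7], [-1.18, 4.32], [0.11, 2.71], [-2.7, 2.7]. Speed limits (rad/s): [2.57, 2.57, 3.14, 3.14, 3.14, 3.14].

## Interface

Orientations are given as a unit quaternion [x, y, z, w].
In Python, from plant import ctrl gives the robot as it stands. Calls block until the motion is done:
- ctrl.reach(position, orientation): joint-space move of the TCP to a pose.
- ctrl.line_to(position, speed=0.15, rotation=None, contact_N=None): straight line of the TCP; rotation=None keeps the orientation; speed is the mean speed in m/s. With contact_N (N) it stops when the force on the tool has changed by that much, and returns True; else False.
- ctrl.move_j(angles): joint-space move.
- ctrl.command_gripper(opening): opening from 0.0 (shut) to 1.0 (fully open); the grip force is fixed at half the most; returns when the fingers have stopped.
- ctrl.hold(seconds).
- ctrl.solve_ik(position, orientation): joint angles nearest the present ones, or None.
- ctrl.get_obs(): the state.
- ctrl.snapshot(name): name is "scene" or "side" or "wrist"; returns the picture (384x512x3 uint8, blue, green, red); there is no depth.
- ctrl.camera_params(name): a dict with "fov_y" (degrees; the focal length in pixels is half the picture's height over the tangent of half this angle, whatever the lens; pixels are square), "cx", "cy" (the principal point, pixels), "origin" and "rotation" of the camera in the world; the wrist camera has in their place "hand_eye" (4x4, takes a point from camera to tool coordinates, whose origin is the TCP and whose axes are the flange's). Camera axes: x right, y up, looking along -z (the intrinsics and any distortion apply to the point x, -y, -z); pixel columns grow to the right and rows downward; lengths in m; the calibration is good to about 2 mm. A picture is of the moment at which its call begins: read the wrist's pose just before it. camera_params takes no time and is no camera call.
A pose or a line that the arm cannot do raises ctrl.Unreachable and nothing moves.
- ctrl.job_done(): hands the job in; it is judged then, once.
The state is a dict: "time_s": time; "joint_pos": joint angles; "qvel": joint speeds; "tau": joint torques, N m; "position": TCP position; "orientation": TCP orientation; "wrist_force": force on the tool from outside, world axes, zero at the start; "wrist_torque": the same for the moment, N m; "finger_gap": opening from 0.0 (shut) to 1.0 (fully open); "grip_force": force on a finger pad.
Only numpy, scipy, OpenCV 4.12 (cv2) and the standard library are available. Lean on these libraries where they do the work, as an engineer would, in place of code of your own. Each camera call takes 0.05 s, during which the arm holds its last target. There are 200 camera calls.

## Working session

There is one attempt and no reset: what is moved stays moved. The work goes in short steps, each a Python script; the robot and the scene stay as the last script left them, time stands still between calls to the robot, and variables do not carry over. Pictures are saved under pics/ and viewed, at most 10 in all, crops included, and the job is handed in when it is done.

```bash
mkdir -p pics; ls
python3 - <<'E'
from plant import ctrl
import cv2
for n in("scene","side","wrist"):
    cv2.imwrite(f"pics/{n}0.png",ctrl.snapshot(n)); print(n,ctrl.camera_params(n))
print(ctrl.grasp_offset,ctrl.get_obs())
a=cv2.imread("pics/scene0.png");b=cv2.imread("pics/side0.png")
cv2.imwrite("pics/wr.png",cv2.imread("pics/wrist0.png"))
E
```

```text
pics
scene {'fov_y': 43.24115034093722, 'cx': 255.76271704028602, 'cy': 192.18585558282172, 'origin': array([1.5578069 , 0.39349283, 0.91116524]), 'rotation': array([0.23560387, 0.34888086, 0.75685029, 0.4999506 ])}
side {'fov_y': 53.51279978921784, 'cx': 252.06637012971808, 'cy': 191.59126302158188, 'origin': array([ 0.12624267, -0.63785342,  0.46674425]), 'rotation': array([ 0.4783687 , -0.16768811, -0.2676544 ,  0.8193932 ])}
wrist {'fov_y': 70.47098975534627, 'cx': 263.34511781504665, 'cy': 191.69014093333345, 'hand_eye': array([[-3.64898032e-04,  9.58465544e-01,  2.85208113e-01,
         7.25021397e-02],
       [ 9.99999795e-01,  1.99630083e-04,  6.08535991e-04,
         1.30532598e-04],
       [ 5.26324660e-04,  2.85208276e-01, -9.58465420e-01,
         3.02157706e-02],
       [ 0.00000000e+00,  0.00000000e+00,  0.00000000e+00,
         1.00000000e+00]])}
0.1547 {'time_s': 0.15, 'joint_pos': array([-1.21021796e-01,  2.76448182e-01,  1.50587678e+00, -1.55589734e-05,
        1.36067379e+00, -1.20991175e-01]), 'qvel': array([-0.00115216, -0.00095101, -0.00252303, -0.00108563, -0.00064247,
       -0.00100525]), 'tau': array([ 9.65923646e-04, -4.17143512e+01, -2.46032345e+01, -1.26433165e-04,
        7.58384820e-03, -3.43765259e-05]), 'position': array([ 5.74839097e-01, -1.28282702e-06,  4.04025393e-01]), 'orientation': array([ 7.07116281e-01,  7.07096931e-01, -4.39475518e-04, -5.48814674e-04]), 'wrist_force': array([ 0.84340296, -0.36061928, -0.17712398]), 'wrist_torque': array([-0.0231468 ,  0.00799344, -0.03142087]), 'grip_force': 0.0, 'finger_gap': 1.0036303406815512}
```

View pics/scene0.png

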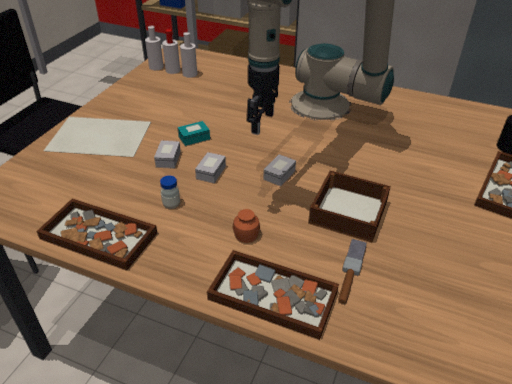

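View pics/side0.png

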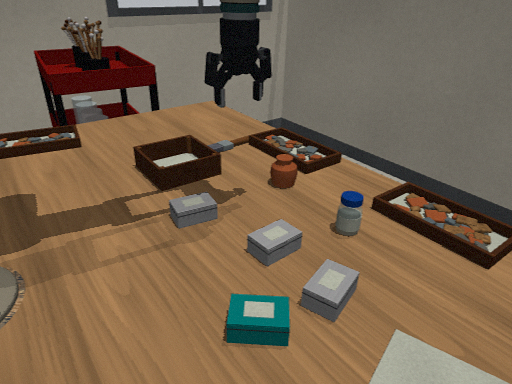

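View pics/wr.png

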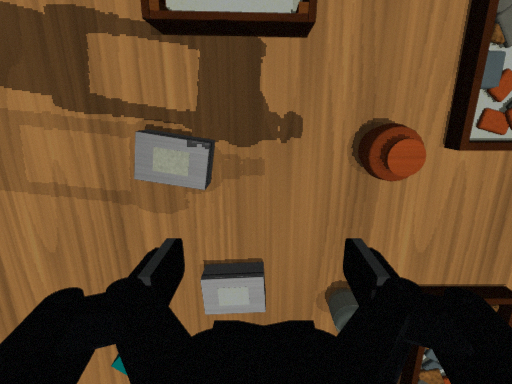

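The candidates for tins, as scene pixels with side pixels after the slash, are grey (167,153)/(331,288), grey (210,166)/(275,241) and grey (280,169)/(195,209). The turquoise one at (194,133)/(258,318) is the decoy and I'll leave it alone. The crate is at (350,205)/(178,160). The sherd trays are larger, flat look-alikes of it. The bottle is at (170,192), the pot at (247,227) and the brush at (353,270).

```bash
cat > h.py <<'E'
from plant import ctrl
import numpy as np, cv2
from scipy.spatial.transform import Rotation as R
def cam(n,o=None):
    p=ctrl.camera_params(n); f=192/np.tan(np.radians(p["fov_y"]/2))
    if n=="wrist":
        o=o or ctrl.get_obs(); T=np.eye(4); T[:3,:3]=R.from_quat(o["orientation"]).as_matrix(); T[:3,3]=o["position"]
        T=T@p["hand_eye"]; Rm,c=T[:3,:3],T[:3,3]
    else: Rm,c=R.from_quat(p["rotation"]).as_matrix(),np.array(p["origin"])
    return f,p["cx"],p["cy"],Rm,c
def ray(C,uv):
    f,cx,cy,Rm,c=C; uv=np.atleast_2d(uv).astype(float)
    d=np.stack([(uv[:,0]-cx)/f,-(uv[:,1]-cy)/f,-np.ones(len(uv))],1)@Rm.T
    return c,d/np.linalg.norm(d,axis=1)[:,None]
def plane(C,uv,z):
    c,d=ray(C,uv); return c+d*((z-c[2])/d[:,2])[:,None]
def proj(C,X):
    f,cx,cy,Rm,c=C; q=(np.atleast_2d(X)-c)@Rm
    return np.stack([cx+f*q[:,0]/-q[:,2],cy-f*q[:,1]/-q[:,2]],1)
def tri(obs):  # [(cam,uv),...] -> point, rms miss
    A=0;b=0;L=[]
    for C,uv in obs:
        c,d=ray(C,uv);d=d[0];P=np.eye(3)-np.outer(d,d);A=A+P;b=b+P@c;L.append((P,c))
    X=np.linalg.solve(A,b); return X,np.sqrt(np.mean([np.sum((P@(X-c))**2) for P,c in L]))
def snap(n,name=None):
    C=cam(n); im=ctrl.snapshot(n)
    if name: cv2.imwrite(f"pics/{name}.png",im)
    return C,im
def down(yaw): # tool down, tool x (and tin's long axis) at world yaw
    c,s=np.cos(yaw),np.sin(yaw)
    return R.from_matrix(np.array([[c,s,0],[s,-c,0],[0,0,-1.]]))
E
python3 - <<'E'
from h import *
S=cam("scene");D=cam("side")
for n,a,b in [("L",(168,147),(332,279)),("M",(212,160),(275,233)),("R",(281,163),(193,202)),("turq",(194,129),(259,309)),
 ("bottlecap",(168,181),(351,196)),("potTop",(246,214),(285,158)),("crateTopcornerNear(scene)",(377,221),(0,0))][:6]:
    print(n,*tri([(S,a),(D,b)]))
# crate rim corners (scene) on z=.06, (side)
print(plane(S,[(329,175),(389,186),(375,221),(311,206)],.06).round(3)); print(plane(D,[(134,148),(183,138),(221,154),(167,169)],.06).round(3))
for y in (0,.0): print(down(0).as_quat(), ctrl.solve_ik([.45,-.1,.4],down(0).as_quat()))
E
```

```text
L [ 0.51870876 -0.33859591  0.0426093 ] 0.0036518508148088275
M [ 0.52627218 -0.18277714  0.04198777] 0.00487561436356394
R [0.45694123 0.01369024 0.04046805] 0.0046716964895502
turq [ 0.38715097 -0.31685343  0.03654274] 0.0019966505160398966
bottlecap [ 0.7027712  -0.21963999  0.08174358] 0.00019530280443322571
potTop [0.73166381 0.0222509  0.07159698] 0.0024140969261408902
[[0.475 0.17  0.06 ]
 [0.456 0.336 0.06 ]
 [0.612 0.331 0.06 ]
 [0.622 0.163 0.06 ]]
[[0.453 0.323 0.06 ]
 [0.598 0.315 0.06 ]
 [0.626 0.155 0.06 ]
 [0.468 0.152 0.06 ]]
[1. 0. 0. 0.] [-3.69793271e-01  1.05927855e-01  1.73830441e+00 -4.44089210e-16
  1.29736039e+00  1.20100306e+00]
[1. 0. 0. 0.] [-3.69793271e-01  1.05927855e-01  1.73830441e+00 -4.44089210e-16
  1.29736039e+00  1.20100306e+00]
```

Run:
```python
from h import *
import pickle
V=[]
q=down(0).as_quat()
for i,p in enumerate([[.46,.12,.40],[.40,.07,.40],[.42,-.24,.38],[.47,-.28,.38]]):
    (ctrl.reach if i in(0,2) else lambda a,b:ctrl.line_to(a,.2))(p,q); ctrl.hold(.15)
    C,im=snap("wrist",f"w{i}"); V.append(C)
pickle.dump(V,open("V.pkl","wb")); print(ctrl.get_obs()["time_s"])
a=[cv2.imread(f"pics/w{i}.png") for i in range(4)]
m=np.vstack([np.hstack(a[:2]),np.hstack(a[2:])]); cv2.imwrite("pics/m1.png",cv2.resize(m,(800,600),interpolation=cv2.INTER_AREA))
```

```text
4.7333
```

View pics/m1.png

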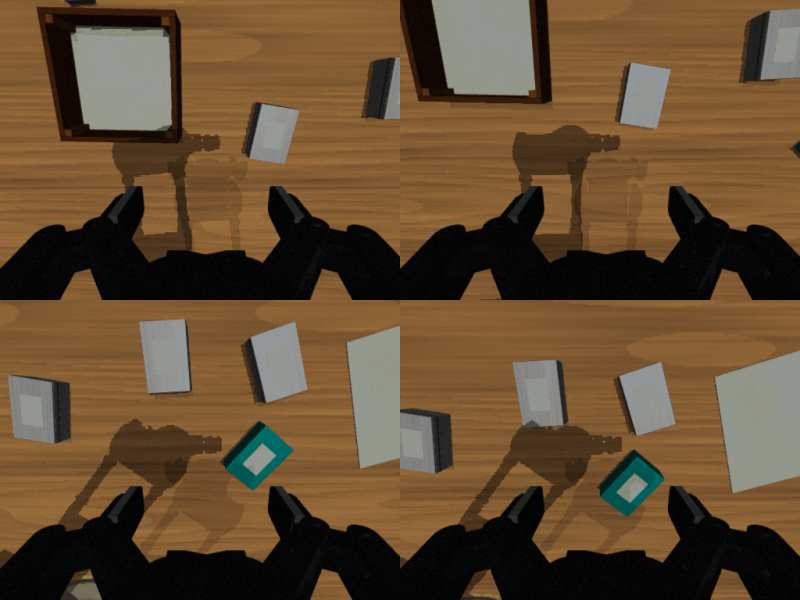

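The top tiles show the crate at about (110,75) and tin R at (272,132). The bottom-left tile shows R at (38,408), M at (165,356), L at (277,362) and the turquoise decoy at (258,457). There is free space around each grey tin. Next I'll measure them.

```bash
cat >> h.py <<'E'
def top(C,im,X,dark=False):
    """light-grey top face nearest the projection of X: minAreaRect in px (centre, corners)"""
    hsv=cv2.cvtColor(im,cv2.COLOR_BGR2HSV)
    m=((hsv[...,1]<60)&(hsv[...,2]>85)).astype(np.uint8)*255
    m=cv2.morphologyEx(cv2.morphologyEx(m,cv2.MORPH_OPEN,np.ones((3,3))),cv2.MORPH_CLOSE,np.ones((7,7)))
    cs=[c for c in cv2.findContours(m,cv2.RETR_EXTERNAL,cv2.CHAIN_APPROX_NONE)[0] if cv2.contourArea(c)>800]
    uv=proj(C,X)[0]
    c=max(cs,key=lambda c:cv2.pointPolygonTest(c,tuple(map(float,uv)),True))
    r=cv2.minAreaRect(cv2.convexHull(c)); return np.array(r[0]),cv2.boxPoints(r),cv2.contourArea(c)/(r[1][0]*r[1][1])
def rect(C,box,z):
    """corners on plane z -> centre, yaw of long side, (long, short)"""
    P=plane(C,box,z)[:,:2]; e=[P[1]-P[0]+P[2]-P[3],P[2]-P[1]+P[3]-P[0]]; e=[v/2 for v in e]
    e.sort(key=np.linalg.norm); l=e[1]; l=l if l[0]>0 else -l
    return P.mean(0),np.arctan2(l[1],l[0]),np.linalg.norm(e[1]),np.linalg.norm(e[0])
E
python3 - <<'E'
from h import *
import pickle
V=pickle.load(open("V.pkl","rb")); I=[cv2.imread(f"pics/w{i}.png") for i in range(4)]
for n,X,vs in [("L",(.519,-.339,.04),(2,3)),("M",(.526,-.183,.04),(2,3)),("R",(.457,.0137,.04),(0,1))]:
    t=[top(V[i],I[i],X) for i in vs]
    print(n,*[a.round(4) for a in tri([(V[i],a[0]) for i,a in zip(vs,t)])])
    for i,a in zip(vs,t): print("  ",[np.round(v,4) for v in rect(V[i],a[1],.04)],a[0].round(),round(a[2],2))
E
```

```text
L [ 0.5252 -0.3395  0.04  ] 0.0
   [array([ 0.5232, -0.34  ]), np.float64(0.3448), np.float64(0.0941), np.float64(0.0619)] [359.  79.] 0.89
   [array([ 0.5234, -0.3399]), np.float64(0.3438), np.float64(0.091), np.float64(0.0616)] [318. 126.] 0.92
M [ 0.5323 -0.1829  0.0401] 0.0001
   [array([ 0.5304, -0.1828]), np.float64(0.0232), np.float64(0.0902), np.float64(0.0621)] [210.  72.] 0.93
   [array([ 0.5302, -0.1829]), np.float64(0.0282), np.float64(0.0927), np.float64(0.0621)] [176. 120.] 0.88
R [0.4605 0.0114 0.0395] 0.0
   [array([0.4588, 0.0116]), np.float64(-0.1317), np.float64(0.0931), np.float64(0.0621)] [351. 171.] 0.9
   [array([0.4587, 0.0116]), np.float64(-0.1335), np.float64(0.0901), np.float64(0.0614)] [314. 123.] 0.93
```

Run:
```python
from h import *
import pickle
V=[];q=down(0).as_quat()
for i,p in enumerate([[.47,.245,.40],[.45,.19,.40]]):
    (ctrl.reach if i==0 else lambda a,b:ctrl.line_to(a,.2))(p,q); ctrl.hold(.15)
    V.append(snap("wrist",f"c{i}")[0])
q=down(-.13).as_quat(); ctrl.reach([.395,.02,.32],q); ctrl.hold(.15); C,im=snap("wrist","r0"); V.append(C)
pickle.dump(V,open("V2.pkl","wb")); t=top(C,im,(.459,.0116,.04)); print(rect(C,t[1],.04),t[0],ctrl.get_obs()["time_s"])
u=t[0].astype(int); a=im[max(0,u[1]-90):u[1]+90,max(0,u[0]-120):u[0]+120]
c0,c1=[cv2.imread(f"pics/c{i}.png") for i in(0,1)]
cv2.imwrite("pics/m2.png",np.vstack([cv2.resize(c0[:240],(800,375)),np.hstack([cv2.resize(c1[:240],(480,225)),cv2.resize(a,(320,225))])]))
```

```text
(array([0.45921401, 0.01232621]), np.float64(-0.1623384929479608), np.float64(0.08945465961241937), np.float64(0.061887826100551845)) [263.89068604 119.2796936 ] 8.475
```

View pics/m2.png

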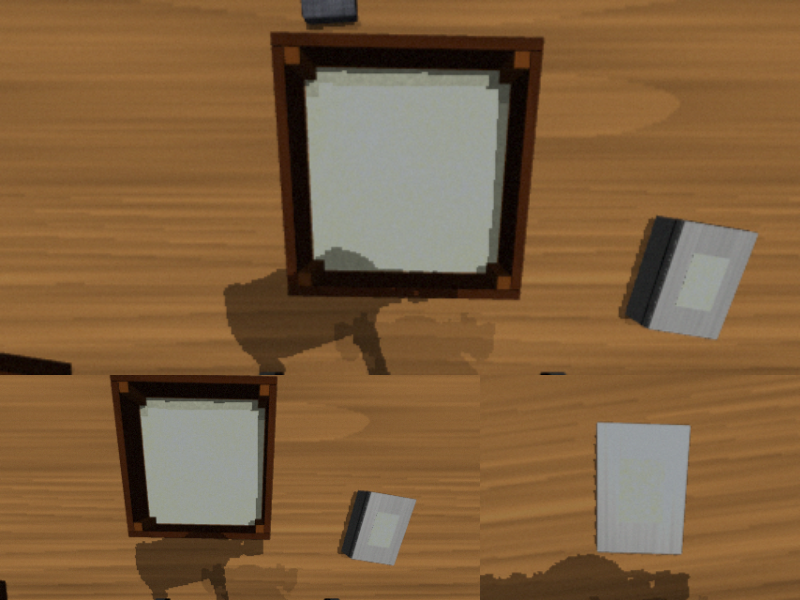

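The crop at (640,490) shows a plain grey tin with a white label, so tin R is confirmed. The crate's rim corners sit at (273,34), (543,38), (521,298) and (289,294) in the top tile. Next I'll triangulate the crate, switch to fitting the tin's rectangle in metric coordinates, then grasp and heft R.

```bash
cat >> h.py <<'E'
def tin(X,z,img=None,name=None,lo=85):
    """measure grey top face at height z near X with the wrist camera: centre, yaw, sizes"""
    C,im=img or snap("wrist",name)
    hsv=cv2.cvtColor(im,cv2.COLOR_BGR2HSV)
    m=((hsv[...,1]<60)&(hsv[...,2]>lo)).astype(np.uint8)*255
    m=cv2.morphologyEx(cv2.morphologyEx(m,cv2.MORPH_OPEN,np.ones((3,3))),cv2.MORPH_CLOSE,np.ones((7,7)))
    cs=[c for c in cv2.findContours(m,cv2.RETR_EXTERNAL,cv2.CHAIN_APPROX_NONE)[0] if cv2.contourArea(c)>800]
    uv=tuple(map(float,proj(C,[X[0],X[1],z])[0]))
    c=max(cs,key=lambda c:cv2.pointPolygonTest(c,uv,True))
    P=plane(C,cv2.convexHull(c)[:,0],z)[:,:2]; B=cv2.boxPoints(cv2.minAreaRect((P*1000).astype(np.float32)))/1000
    e=sorted([B[1]-B[0],B[2]-B[1]],key=np.linalg.norm); l=e[1]*np.sign(e[1][0])
    return B.mean(0),np.arctan2(l[1],l[0]),np.linalg.norm(e[1]),np.linalg.norm(e[0])
def fz(n=25):
    ctrl.hold(.2); s=[]
    for _ in range(n): s.append(ctrl.get_obs()["wrist_force"]); ctrl.hold(.01)
    return np.mean(s,0),np.std(s,0)
G=ctrl.grasp_offset
E
python3 - <<'E'
from h import *
import pickle
V=pickle.load(open("V2.pkl","rb"))
a=[(174.7,21.8),(347.5,24.3),(333.4,190.7),(185,188)];b=[(118.4,3.2),(294.4,2),(287,173.9),(138.7,172.8)]
P=np.array([tri([(V[0],u),(V[1],v)])[0] for u,v in zip(a,b)]);print(P.round(4),P.mean(0))
Q=(plane(V[0],a,.06)+plane(V[1],b,.06))/2;print(Q.round(4),Q.mean(0))
print(tin((.459,.012),.04,(V[2],cv2.imread("pics/r0.png"))))
W=pickle.load(open("V.pkl","rb"))
for i,X in((0,(.459,.012)),(1,(.459,.012)),(2,(.523,-.34)),(3,(.523,-.34)),(2,(.53,-.183)),(3,(.53,-.183))): print(tin(X,.04,(W[i],cv2.imread(f"pics/w{i}.png"))))
E
```

```text
[[0.6266 0.333  0.0605]
 [0.6251 0.1602 0.0627]
 [0.4551 0.164  0.0712]
 [0.4524 0.3398 0.0513]] [0.53984283 0.24923279 0.06140357]
[[0.6268 0.3331 0.06  ]
 [0.6259 0.1597 0.06  ]
 [0.4522 0.162  0.06  ]
 [0.4547 0.3365 0.06  ]] [0.53990197 0.24780928 0.06      ]
(array([0.45918444, 0.01222168], dtype=float32), np.float32(-0.16211925), np.float32(0.089430004), np.float32(0.058920935))
(array([0.45933288, 0.01267019], dtype=float32), np.float32(-0.15913449), np.float32(0.089447856), np.float32(0.059790578))
(array([0.45910704, 0.0125626 ], dtype=float32), np.float32(-0.15932694), np.float32(0.08944694), np.float32(0.05951753))
(array([ 0.5225534, -0.3390311], dtype=float32), np.float32(0.31625265), np.float32(0.089656614), np.float32(0.059311338))
(array([ 0.5228285, -0.338984 ], dtype=float32), np.float32(0.31646022), np.float32(0.08935099), np.float32(0.059497423))
(array([ 0.5305359 , -0.18392585], dtype=float32), np.float32(0.054274634), np.float32(0.08942841), np.float32(0.05975067))
(array([ 0.5304805 , -0.18404852], dtype=float32), np.float32(0.05410922), np.float32(0.0894902), np.float32(0.059747033))
```

```bash
cat >> h.py <<'E'
def grab(c,yaw,zb=0.0,lift=.06):
    """from above: approach, grip, lift, return weight change (N)"""
    q=down(yaw).as_quat(); z=zb+.024+G; c=[float(v) for v in c]
    ctrl.reach([*c,z+lift],q); f0,_=fz()
    ctrl.line_to([*c,z],.12); ctrl.command_gripper(0.0); 
    g=ctrl.get_obs(); ctrl.line_to([*c,z+lift],.12); f1,s=fz()
    o=ctrl.get_obs(); print("gap",g["finger_gap"],o["finger_gap"],"grip",o["grip_force"],"w",(f1-f0)[2],"sd",s[2],"t",o["time_s"])
    return (f1-f0)[2]
def release(c,z):
    """lower to just above z (TCP), touch with contact, open, rise"""
    c=[float(v) for v in c]
    ctrl.line_to([*c,z+.006],.15); hit=ctrl.line_to([*c,z-.006],.02,contact_N=3); o=ctrl.get_obs()
    print("touch",hit,o["position"],"expected",z,"t",o["time_s"])
    ctrl.command_gripper(1.0); ctrl.line_to([*c,z+.08],.2)
E
python3 - <<'E'
from h import *
grab((.4592,.0124),-.161)
E
```

```text
gap 0.6917028662002148 0.6916960259001284 grip 64.88591015338898 w -2.0769455557661454 sd 0.5026925561289843 t 11.45
```

R weighs about 2 N, so it is the lightest. I'll put it back and heft M.

Run:
```python
from h import *
release((.4592,.0124),.024+G)
grab((.5305,-.184),.0542)
```

```text
touch True [0.45975468 0.01235787 0.17970981] expected 0.1787 t 12.3583
gap 0.6903672084139719 0.691501517360833 grip 66.87243014574051 w -6.548634084747132 sd 0.5419798003171498 t 16.6167
```

M weighs 6.5 N, so it is the heaviest. That makes L the middle one, which I'll confirm when I lift it. M goes into the crate.

Run:
```python
from h import *
z=.024+G
ctrl.line_to([.5305,-.184,z+.12],.25)
c=(.540,.248)
ctrl.reach([*c,z+.12],down(0).as_quat())
release(c,z+.008)
# look at it from same relative view as the tins had
ctrl.reach([c[0]-.065,c[1],.36],down(0).as_quat()); ctrl.hold(.15)
print(tin(c,.048,name="p1"),ctrl.get_obs()["time_s"])
print(tin((.4592,.0124),.04,(cam("wrist"),cv2.imread("pics/p1.png"))))
```

```text
touch True [0.54042933 0.24819939 0.18791401] expected 0.1867 t 19.8583
(array([0.54049927, 0.24848868], dtype=float32), np.float32(1.5518119), np.float32(0.13802123), np.float32(0.13591418)) 21.525
(array([0.45953536, 0.01077988], dtype=float32), np.float32(-0.1616026), np.float32(0.089734405), np.float32(0.0627405))
```

View pics/p1.png

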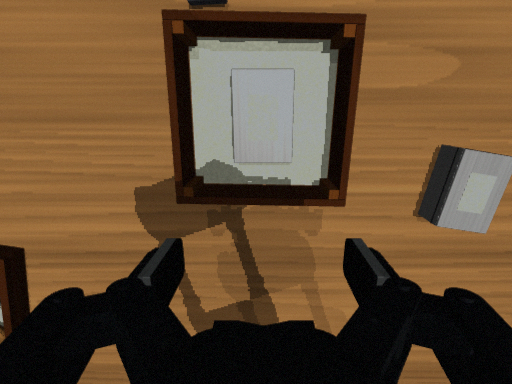

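The tin stands flat and centred in the crate, with its corners near (232,69), (295,68), (292,163) and (234,163). Its mask merged with the white floor sheet, so I'll separate the two by tint.

Run:
```python
from h import *
im=cv2.imread("pics/p1.png"); C=cam("wrist")
for p in [(240,90),(285,150),(263,115),(210,110),(310,120)]: print(p,im[p[1]-2:p[1]+3,p[0]-2:p[0]+3].reshape(-1,3).mean(0))
B=cv2.GaussianBlur(im,(3,3),0).astype(int); m=((B[...,0]-B[...,1]>0)&(B[...,2]>85)).astype(np.uint8)*255
m=cv2.morphologyEx(cv2.morphologyEx(m,cv2.MORPH_CLOSE,np.ones((7,7))),cv2.MORPH_OPEN,np.ones((5,5)))
uv=tuple(map(float,proj(C,[.54,.248,.048])[0]))
cs=[c for c in cv2.findContours(m,cv2.RETR_EXTERNAL,2)[0] if cv2.contourArea(c)>500]; c=max(cs,key=lambda c:cv2.pointPolygonTest(c,uv,True))
P=plane(C,cv2.convexHull(c)[:,0],.048)[:,:2]
print(cv2.contourArea(c),cv2.minAreaRect((P*1000).astype(np.float32)))
print(plane(C,[(232,69),(295,68),(292,163),(234,163)],.048).mean(0))
```

```text
(240, 90) [162.92 161.96 158.72]
(285, 150) [157.44 159.4  158.32]
(263, 115) [159.88 163.2  158.2 ]
(210, 110) [151.36 163.28 158.72]
(310, 120) [155.8  163.2  159.16]
2149.0 ((547.5834350585938, 248.0870361328125), (58.10053634643555, 72.50425720214844), 89.95964813232422)
[0.53994729 0.24742964 0.048     ]
```

The tin's centre is at (.540,.2475) with yaw about 0, as commanded. Next is L.

Run:
```python
from h import *
z=.024+G
ctrl.reach([.46,-.355,.34],down(.3164).as_quat()); ctrl.hold(.15)
c,y,a,b=tin((.5227,-.339),.04,name="l1"); print(c,y,a,b)
w=grab((.5227,-.339),.3164)
assert -5<w<-3
ctrl.line_to([.5227,-.339,z+.14],.25)
c=(.540,.248)
ctrl.reach([*c,z+.14],down(0).as_quat())
release(c,z+.048)
ctrl.reach([c[0]-.065,c[1],.40],down(0).as_quat()); ctrl.hold(.15)
print(tin(c,.088,name="p2"),ctrl.get_obs()["time_s"])
print(tin((.4592,.0124),.04,(cam("wrist"),cv2.imread("pics/p2.png"))))
cv2.imwrite("pics/s2.png",np.hstack([cv2.resize(cv2.imread("pics/p2.png")[:230,110:370],(400,354)),cv2.resize(snap("side")[1][100:220,100:260],(400,354))]))
```

```text
[ 0.52266026 -0.33912665] 0.3153495 0.08916652 0.059487265
gap 0.6925558284443756 0.6925486028796354 grip 66.8422544002533 w -3.772110328261403 sd 0.3999595072291079 t 26.9083
touch True [0.54044708 0.24818798 0.2280038 ] expected 0.2267 t 30.6083
(array([0.5413844 , 0.24836284], dtype=float32), np.float32(1.5522468), np.float32(0.12250958), np.float32(0.12065785)) 32.2667
(array([0.45972097, 0.01235104], dtype=float32), np.float32(-0.15922193), np.float32(0.08971666), np.float32(0.059507113))
```

View pics/s2.png

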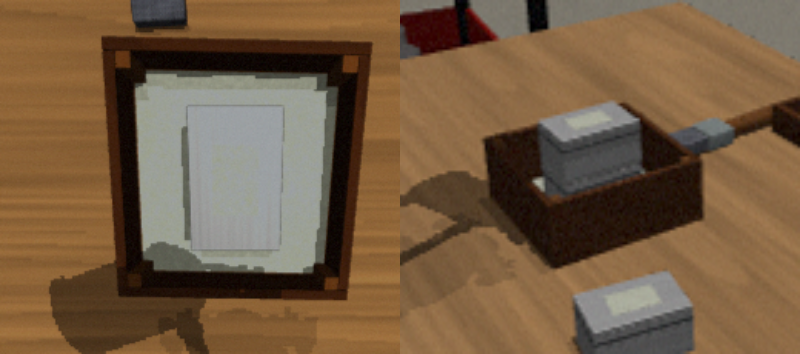

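Weight 3.8 N confirms L is the middle tin. It stands aligned on the bottom one, its top face spanning (187,105) to (282,250) in the crop. Last is the light tin, R, re-measured at (.4597,.0124).

Run:
```python
from h import *
z=.024+G
grab((.4595,.0124),-.1605)
ctrl.line_to([.4595,.0124,z+.16],.25)
c=(.540,.248)
ctrl.reach([*c,z+.16],down(0).as_quat())
release(c,z+.088)
ctrl.reach([c[0]-.065,c[1],.44],down(0).as_quat()); ctrl.hold(.15)
C,im=snap("wrist","p3")
ctrl.reach([.42,-.05,.42],down(0).as_quat()); ctrl.hold(.1)
s=snap("side","s3")[1]; t=snap("scene","t3")[1]; print(ctrl.get_obs()["time_s"])
r=lambda a:cv2.resize(a,(400,300))
cv2.imwrite("pics/m3.png",np.vstack([np.hstack([r(im[:195,110:370]),r(s[100:220,100:260])]),np.hstack([r(t[140:260,270:430]),r(t)])]))
```

```text
gap 0.6967570928060554 0.6918100705734872 grip 64.96216714382172 w -1.9841800796640228 sd 0.49233033778974294 t 35.8917
touch True [0.54041019 0.2481175  0.26773603] expected 0.2667 t 38.425
41.4417
```

View pics/m3.png

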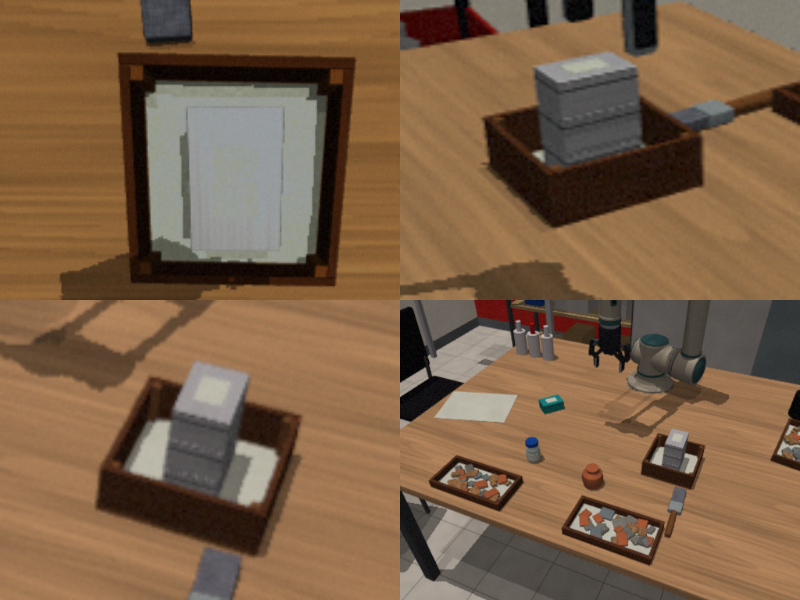

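The three tins form one aligned upright stack, seen at (588,105) in the side crop and (208,425) in the scene crop. The bottle, pot, brush and turquoise decoy have not moved, and the arm is clear.

```bash
python3 -c "
from plant import ctrl
print(ctrl.job_done())"
```

```text
the job is handed in; nothing more can be done
None
```

The job is handed in: the tins (about 6.5, 3.8 and 2.0 N by hefting) are stacked heaviest to lightest in the crate, aligned in the final camera views, with the bottle, pot and brush untouched, at about 41 s of the 72 s limit.

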